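Stow the red roll stamp in the bakery tool drawer

TASK

Put the bread-roll stamp with the red disc away: stand it upright in the open wooden tool drawer, let go of it, then slide the drawer fully shut with the stamp still standing inside. Leave the blue stamp, the cutter ring and the jar where they are.

Things in the scene. Friction and masses are not known exactly. Their poses are not given: they have to be found in the camera images.
- red_stamp_mid (a point): The bread-roll stamp to put away: a red plastic disc 66 mm across and 14 mm thick, with an upright round white plastic grip on its centre, 32 mm in diameter, from 14 mm to the top at 60 mm height. It stands upright on the table on its disc. About 0.1 to 0.2 kg. This point is on its axis half-way up, 30 mm above its foot, inside the white grip; z is up along the grip.
- drawer_front (a point): Point on the drawer front's outer face, mid-width, level with the drawer's inner floor, 22 mm above the table; moves with the drawer. -x: the way it opens (to the robot); +x: shuts; y: its width; z up. Inner space x = 21 to 256 mm, y = -99 to 99 mm; walls 6 mm thick, 65 mm high. Dark wooden front 234 mm wide, 15 mm thick, top 73 mm above the floor. Set the stamp down in the part not under the unit's roof.
- drawer_handle (a point): Middle of the drawer's steel bar handle, 11 mm thick, 120 mm long along y, 35 mm out from the drawer front and 49 mm above drawer_front, on two 8 mm posts near its ends. Axes as drawer_front. Closed fingers can push on it from the robot's side.
- drawer (a joint): How far the drawer is pulled out of its low wooden unit (fixed, 240 mm wide, 280 mm deep, 109 mm high), m: 0 is fully shut, 0.198 its stop. Starts 0.15 to 0.175 open, slides with about 1 N of friction, stays where left. Measured from the inside of its front, the drawer is free of the unit's roof for this length. The roof's underside is 75 mm above the drawer floor, so the standing stamp passes under it.
- blue_stamp_mid (a point): Bystander, leave alone: a stamp of the same shape with a blue disc, 66 mm across and 14 mm thick, with an upright round white plastic grip on its centre, 32 mm in diameter, from 14 mm to the top at 60 mm height. It stands upright on the table on its disc. This point is on its axis, 30 mm above its foot.
- cutter_mid (a point): Bystander, leave alone: a plain steel cutter ring, 70 mm outer diameter, 45 mm high, open at both ends. This point is its centre.
- jar_mid (a point): Bystander, leave alone: an amber glass jar with a yellow lid, 62 mm in diameter, 75 mm high. This point is its centre.
There are look-alikes about, which are no part of the job. What is meant by the part that bears red_stamp_mid is not turquoise, and is the larger of those in its own colour.

How it is judged:
By the outcome, as a careful person would: the job done as asked, in the order asked, and still so for the second after the job is handed in, with the robot touching nothing.
It also fails if it takes over 51 s, if anything falls off the work surface, if the arm or the gripper's body presses on something with over 40 N, if the wrist force passes 120 N, or if a joint passes its speed limit or range.

ROBOT

A 6-joint arm with a two-finger parallel gripper is mounted at the origin on the work surface. World frame = base frame: x ahead of the robot, y to its left, z up, the work surface at z = 0. Lengths are in m, angles in degrees, forces in N, time in s.
With the tool pointing down it reaches from about 0.4 to 0.825 m from the base axis. Payload 7 kg.
Tool frame: the origin (TCP) lies at the very end of the fingers, on their centre line; the grasp point (between the pads) lies 19 mm behind it (grasp_offset is the distance from the TCP to the grasp point, in m); z points along the fingers, y is the direction in which the jaws open and shut (so a half turn about z gives the same grasp; the last joint's range is limited). The gripper opens to 85 mm and grips with 20 to 120 N. Pads are 22 mm wide; open, the fingers measure 114 mm over their backs; the gripper's body (76 mm by 85 mm) begins 54 mm behind the grasp point. The pads swing forward as they close: fully open they stand 13 mm farther back than shut.
Start: joints at [-54.54, 20.546, 0.682, 0, -70.136, -16.507], TCP at [0.219, -0.638, 0.231] pointing down, gripper open.
Joint ranges: [-176.03, 176.03], [-82.01, 121.73], [-58.28, 71.71], [-173.87, 95.51], [-174.79, -0.11], [-173.66, 173.66]. Speed limits (degrees/s): [136.94, 136.94, 172.46, 180, 180, 180].

INTERFACE

Orientations are given as a 3x3 rotation matrix whose columns are the frame's x, y, z axes.
In Python, from rig import * gives the robot as it stands. The module is installed in compiled form; this text tells all that it offers.
- The arm moves only by the tool move_arm, never from a script. Its argument "commands" is a list of rows, each an object with "twist": the turn, a rotation vector about the tool's x, y, z in rad, a list of three; "delta_pos": the shift along the tool's x, y, z in mm, a list of three; "gripper": the closure, from 0 (fully open) to 1 (shut). In form: [{"twist": [wx, wy, wz], "delta_pos": [dx, dy, dz], "gripper": gripper}, ...]. A call has 1 to 20 rows; each row shifts and turns the pose as measured when the row begins, along the tool's axes as they then stand; what a row does not reach is not made up. A row lasts 1/10 s, in which the tool goes at most 50 mm and 8.59 degrees, less where a joint would pass 70% of its speed; a pose out of reach is approached as far as the arm can. A call is refused whole if a number of a shift passes 50 or a number of a turn 0.15, either way. A call with a gripper value outside its range is refused whole. The fingers move at their own pace and stop on an object; "grip_force" is the grip in N (left out, the last holds). Time passes only in rows, so rows that do not move let the fingers close. It gives the time, the measured TCP pose, the force and the opening at its end, in the units of the state.
- state(): the state, without advancing time (a new reading comes with each control period).
- capture(name): name is "scene" or "side" or "wrist"; returns the picture (400x640x3 uint8, blue, green, red); there is no depth.
- camera_params(name): a dict with "intrinsics" (3x3 intrinsics, pixels), "dist" ([k1, k2, p1, p2, k3] as OpenCV has them; the pictures are not rectified), "R" (3x3) and "t" (3): a world point X has camera coordinates R X + t; the wrist camera has in their place "T_tool_cam" (4x4, takes a point from camera to tool coordinates, whose origin is the TCP and whose axes are the flange's). Camera axes: x right, y down, z forward; pixel columns grow to the right and rows downward; lengths in m; the calibration is good to about 2 mm. A picture is of the moment at which its call begins: read the wrist's pose just before it. camera_params takes no time and is no camera call.
- hand_in(): hands the job in, once; it reports no verdict.
The state is a dict: "clock": time; "joint_positions": joint angles; "qvel": joint speeds; "tau": joint torques, N m; "tool_pos": TCP position; "ee_rot": TCP orientation; "ft_force": force on the tool from outside, world axes, zero at the start; "wrist_torque": the same for the moment, N m; "width": opening from 0.0 (shut) to 1.0 (fully open).
Only numpy, scipy, OpenCV 4.12 (cv2) and the standard library are available. Lean on these libraries where they do the work, as an engineer would, in place of code of your own. Each camera call takes 0.05 s, during which the arm holds its last target.

## Working session

There is one attempt and no reset: what is moved stays moved. The work goes in short steps, Python scripts to look and compute and a tool call to move; the robot and the scene stay as the last step left them, time stands still between calls to the robot, and variables do not carry over. Pictures are saved under pics/ and viewed, and the job is handed in when it is done.

Besides the shell and the picture viewer there is one more tool, called after "Call:" as name(argument=value, ...), one argument or row to a line, values as JSON. move_arm: Moves the arm, as the interface text tells. Its arguments: {"type":"object","properties":{"commands":{"type":"array"},"grip_force":{"type":"number"}},"required":["commands"]}

```bash
mkdir -p pics
python3 - <<'E'
from rig import *
import cv2
s=state(); print(s)
for n in ["scene","side","wrist"]:
    cv2.imwrite(f"pics/a_{n}.png",capture(n)); print(n,camera_params(n))
E
```

```text
{'clock': 0.0, 'joint_positions': array([-5.45405610e+01,  2.05918089e+01,  6.32518483e-01, -2.07022325e-02,
       -7.01382700e+01, -1.65081046e+01]), 'qvel': array([ 0.03953685, -0.04793325,  0.01897796,  0.16035866,  0.05034966,
       -0.09456937]), 'tau': array([-1.12630547e-03, -5.83326101e+01,  2.93425351e+01,  6.93727523e+00,
       -6.14624005e-03,  1.47976709e-05]), 'tool_pos': array([ 0.21903464, -0.63793438,  0.23034813]), 'ee_rot': array([[-9.45834663e-01, -3.24647941e-01, -7.10998449e-04],
       [-3.24648681e-01,  9.45833349e-01,  1.58406142e-03],
       [ 1.58223764e-04,  1.72908491e-03, -9.99998493e-01]]), 'ft_force': array([-0.41201417,  0.62226202,  0.75402721]), 'wrist_torque': array([0.01826861, 0.00467182, 0.00210888]), 'width': 0.9999767988778108}
scene {'intrinsics': array([[373.42195021,   0.        , 320.27121347],
       [  0.        , 373.42195021, 198.22132295],
       [  0.        ,   0.        ,   1.        ]]), 'dist': array([-0.06396465,  0.        ,  0.        ,  0.        ,  0.        ]), 'R': array([[-0.41403922,  0.91025314,  0.00327802],
       [
[... 514 characters left out ...]
339333, -0.67397977, -0.72837172]]), 't': array([0.47297354, 0.11877514, 0.86762193])}
wrist {'intrinsics': array([[353.27418395,   0.        , 324.39913766],
       [  0.        , 353.27418395, 198.765853  ],
       [  0.        ,   0.        ,   1.        ]]), 'dist': array([-0.04093161,  0.        ,  0.        ,  0.        ,  0.        ]), 'T_tool_cam': array([[ 9.39350183e-04, -9.55787630e-01, -2.94056326e-01,
         7.59749047e-02],
       [ 9.99999491e-01,  7.89890543e-04,  6.27029854e-04,
        -9.11144683e-04],
       [-3.67035067e-04, -2.94056766e-01,  9.55787886e-01,
        -1.42871474e-01],
       [ 0.00000000e+00,  0.00000000e+00,  0.00000000e+00,
         1.00000000e+00]])}
```

View pics/a_scene.png

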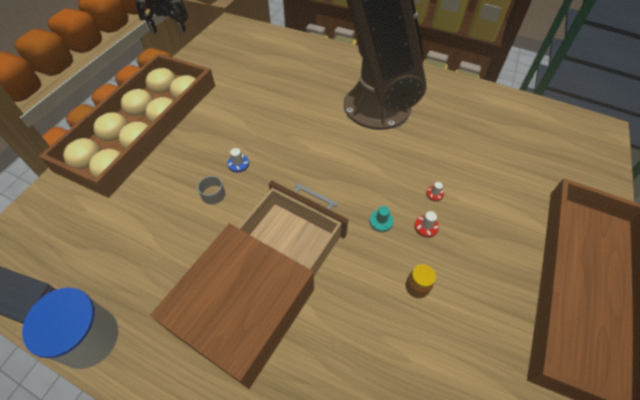

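View pics/a_side.png

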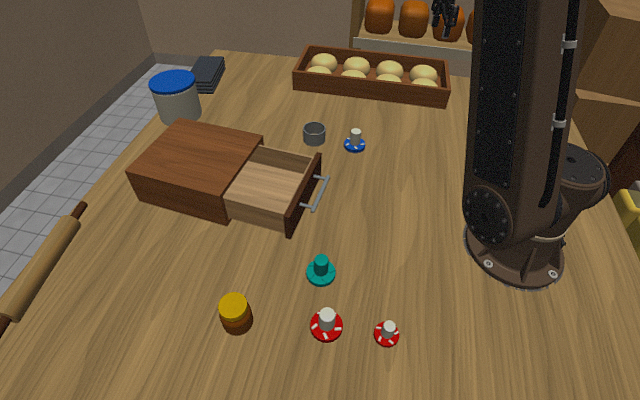

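View pics/a_wrist.png

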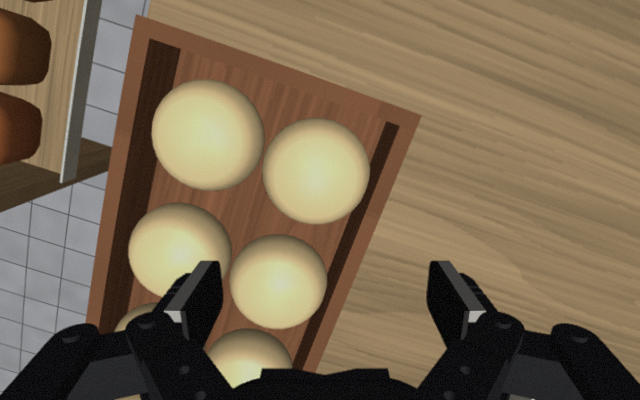

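The larger red stamp is at about (428,226) in scene and (326,325) in side. The small red one is at (436,192) and (387,334). The drawer handle is at about (316,195) and (321,194). I'll enlarge these areas to measure them.

```bash
cat > h.py <<'E'
import cv2,numpy as np
from rig import *
def ray(n,uv,s=None):
    c=camera_params(n)
    p=cv2.undistortPoints(np.array([[uv]],float),c["intrinsics"],c["dist"])[0,0]
    d=np.array([p[0],p[1],1])
    if n=="wrist":
        T=c["T_tool_cam"]; R=s["ee_rot"]
        return R@T[:3,3]+s["tool_pos"], R@T[:3,:3]@d
    return -c["R"].T@c["t"], c["R"].T@d
def atz(n,uv,z,s=None):
    o,d=ray(n,uv,s); return o+d*(z-o[2])/d[2]
def tri(*rs):
    A=0;b=0
    for o,d in rs:
        d=d/np.linalg.norm(d);P=np.eye(3)-np.outer(d,d);A=A+P;b=b+P@o
    return np.linalg.solve(A,b)
def proj(n,X,s=None):
    c=camera_params(n)
    if n=="wrist":
        T=np.eye(4);T[:3,:3]=s["ee_rot"];T[:3,3]=s["tool_pos"];M=np.linalg.inv(T@c["T_tool_cam"]);R,t=M[:3,:3],M[:3,3]
    else: R,t=c["R"],c["t"]
    return cv2.projectPoints(np.array(X,float).reshape(-1,1,3),cv2.Rodrigues(R)[0],t,c["intrinsics"],c["dist"])[0][:,0]
E
python3 - <<'E'
from h import *
a=cv2.imread("pics/a_scene.png");b=cv2.imread("pics/a_side.png")
def crop(i,x,y,w,h,k,n): cv2.imwrite(n,cv2.resize(i[y:y+h,x:x+w],None,fx=k,fy=k,interpolation=cv2.INTER_CUBIC))
crop(a,230,170,130,110,6,"pics/c1.png"); crop(b,215,130,130,110,6,"pics/c2.png")
for n,i in(("scene",a),("side",b)):
    h=cv2.cvtColor(i,cv2.COLOR_BGR2HSV)
    m=(((h[...,0]<5)|(h[...,0]>174))&(h[...,1]>200)&(h[...,2]>120)).astype(np.uint8)
    m=cv2.morphologyEx(m,cv2.MORPH_CLOSE,np.ones((9,9)))
    k,l,st,c=cv2.connectedComponentsWithStats(m)
    for j in range(1,k):
        if st[j,4]>60: 
            x,y,w,hh=st[j,:4]; print(n,st[j],atz(n,(x+w/2-.5,y+hh/2-.5),.010))
E
```

```text
scene [416 221  20  13  80] [0.41806072 0.28796059 0.01      ]
side [310 313  33  28 458] [0.40790074 0.28979435 0.01      ]
side [374 322  25  24 259] [0.2893163  0.28045355 0.01      ]
```

View pics/c1.png

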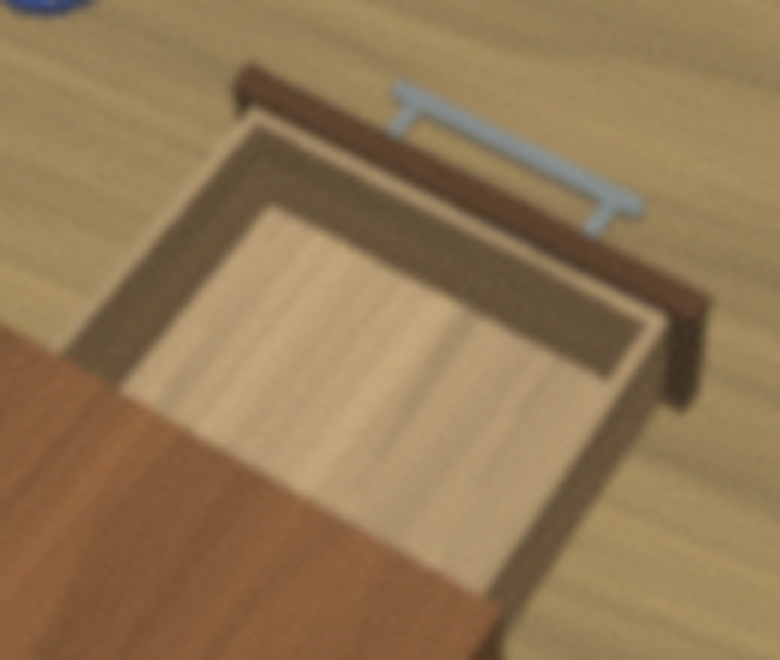

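View pics/c2.png

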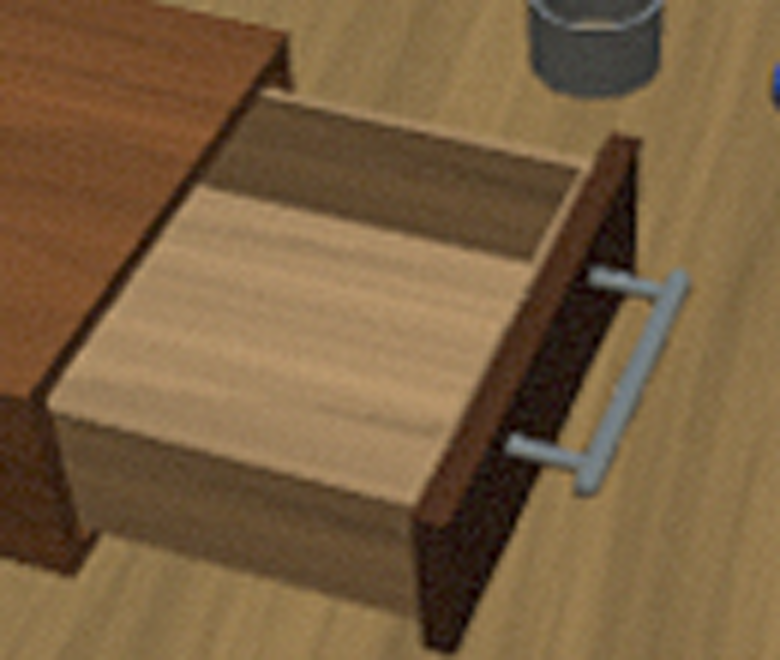

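Run:
```python
from h import *
S=lambda x,y:(230+x/6-.4,170+y/6-.4); D=lambda x,y:(215+x/6-.4,130+y/6-.4)
for nm,p,q in [("hL",S(400,90),D(682,278)),("hR",S(640,209),D(588,484))]:
    print(nm,tri(ray("scene",p),ray("side",q)),atz("scene",p,.071),atz("side",q,.071))
for nm,p,q in [("fL",S(247,66),D(638,142)),("fR",S(710,299),D(444,525))]:
    print(nm,tri(ray("scene",p),ray("side",q)),atz("scene",p,.095),atz("side",q,.095))
# roof front edge
print("roof",atz("scene",S(-2,325),.109),atz("scene",S(500,605),.109),atz("side",D(35,395),.109),atz("side",D(288,38),.109))
# grip tops
a=cv2.imread("pics/a_scene.png");b=cv2.imread("pics/a_side.png")
cv2.imwrite("pics/c3.png",np.hstack([cv2.resize(a[200:250,400:450],None,fx=8,fy=8,interpolation=2),cv2.resize(b[300:350,300:350],None,fx=8,fy=8,interpolation=2)]))
```

```text
hL [ 0.47293673 -0.07263272  0.07073042] [ 0.47504869 -0.07069859  0.071     ] [ 0.47197964 -0.0750151   0.071     ]
hR [0.48791734 0.05110002 0.07189202] [0.4897587  0.05317611 0.071     ] [0.48682151 0.04715554 0.071     ]
fL [ 0.50367528 -0.13176336  0.09205917] [ 0.50709222 -0.12885235  0.095     ] [ 0.50241076 -0.13054183  0.095     ]
fR [0.53137345 0.1000652  0.09348226] [0.53433245 0.10235937 0.095     ] [0.52992569 0.09854529 0.095     ]
roof [ 0.67294455 -0.14976713  0.109     ] [0.69845654 0.08430057 0.109     ] [0.69349773 0.08060596 0.109     ] [ 0.66641303 -0.15132728  0.109     ]
```

View pics/c3.png

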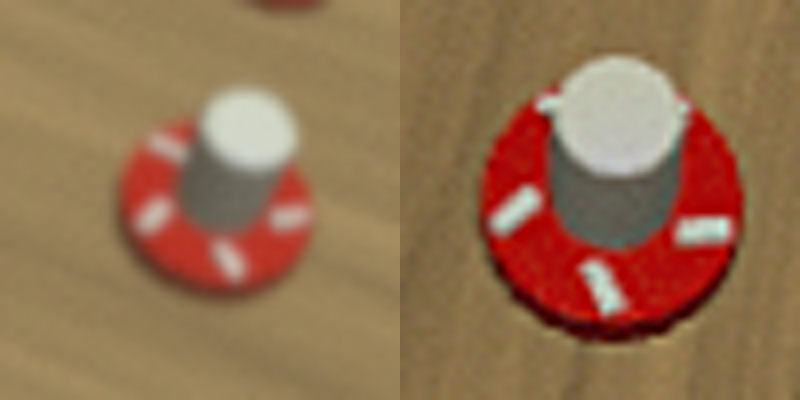

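Run:
```python
from h import *
f=lambda x,y,ox,oy:(ox+(x+.5)/8-.5,oy+(y+.5)/8-.5)
p=f(250,128,400,200);q=f(216,115,300,300)
print("grip top",tri(ray("scene",p),ray("side",q)),atz("scene",p,.06),atz("side",q,.06))
p=f(216,199,400,200);q=f(213,193,300,300)
print("disc top",tri(ray("scene",p),ray("side",q)),atz("scene",p,.014),atz("side",q,.014))
for n,p,q,z in [("turq",(382,220),(320.5,273),.01),("smallred",(435,193),(387,335),.01),("jartop",(424,272),(233,299),.075),("blue",(238,161),(355,145),.01),("cutter",(211,183),(314,128),.045)]:
    print(n,tri(ray("scene",p),ray("side",q)),atz("scene",p,z),atz("side",q,z))
```

```text
grip top [0.40993529 0.28761628 0.05818142] [0.41246367 0.28867293 0.06      ] [0.40904641 0.28703278 0.06      ]
disc top [0.40943966 0.28688139 0.0127465 ] [0.41170736 0.28823121 0.014     ] [0.40842014 0.28571798 0.014     ]
turq [0.44334195 0.1714975  0.00793064] [0.44592823 0.17287976 0.01      ] [0.44236631 0.17119653 0.01      ]
smallred [0.28740677 0.28175916 0.00262714] [0.29525112 0.28289431 0.01      ] [0.28712974 0.2831355  0.01      ]
jartop [0.58531666 0.30989229 0.08534865] [0.58216243 0.31380239 0.075     ] [0.58711431 0.30173414 0.075     ]
blue [ 0.42585226 -0.29891172  0.00611985] [ 0.42773827 -0.29723899  0.01      ] [ 0.42590061 -0.29289927  0.01      ]
cutter [ 0.55533129 -0.29870785  0.04901174] [ 0.55264228 -0.30190647  0.045     ] [ 0.55662057 -0.30330641  0.045     ]
```

Call:
move_arm(
  commands=[
    {"twist": [0, 0, 0.148], "delta_pos": [-15, 30, 0], "gripper": 0},
    {"twist": [0, 0, 0.148], "delta_pos": [-15, 30, 0], "gripper": 0},
    {"twist": [0, 0, 0.148], "delta_pos": [-15, 30, 0], "gripper": 0},
    {"twist": [0, 0, 0], "delta_pos": [-18, 40, 0], "gripper": 0},
    {"twist": [0, 0, 0], "delta_pos": [-18, 40, 0], "gripper": 0},
    {"twist": [0, 0, 0], "delta_pos": [-18, 40, 0], "gripper": 0},
    {"twist": [0, 0, 0], "delta_pos": [-18, 40, 0], "gripper": 0},
    {"twist": [0, 0, 0], "delta_pos": [-18, 40, 0], "gripper": 0},
    {"twist": [0, 0, 0], "delta_pos": [-18, 40, 0], "gripper": 0},
    {"twist": [0, 0, 0], "delta_pos": [-18, 40, 0], "gripper": 0},
    {"twist": [0, 0, 0], "delta_pos": [0, 40, 0], "gripper": 0},
    {"twist": [0, 0, 0], "delta_pos": [0, 40, 0], "gripper": 0},
    {"twist": [0, 0, 0], "delta_pos": [0, 40, 0], "gripper": 0},
    {"twist": [0, 0, 0], "delta_pos": [0, 40, 0], "gripper": 0},
  ],
  grip_force=40,
)

```text
clock: 1.55
tool_pos: [0.432, -0.1048, 0.2274]
ee_rot: [[-0.991, 0.134, -0.004], [0.134, 0.991, 0.006], [0.005, 0.005, -1.0]]
ft_force: [1.5, -0.8, 0.3]
width: 1.0
```

Call:
move_arm(
  commands=[
    {"twist": [0, 0, 0], "delta_pos": [7, 40, 0], "gripper": 0},
    {"twist": [0, 0, 0], "delta_pos": [7, 40, 0], "gripper": 0},
    {"twist": [0, 0, 0], "delta_pos": [7, 40, 0], "gripper": 0},
    {"twist": [0, 0, 0], "delta_pos": [7, 40, 0], "gripper": 0},
    {"twist": [0, 0, 0], "delta_pos": [7, 40, 0], "gripper": 0},
    {"twist": [0, 0, 0], "delta_pos": [7, 40, 0], "gripper": 0},
    {"twist": [0, 0, 0], "delta_pos": [7, 40, 0], "gripper": 0},
    {"twist": [0, 0, 0], "delta_pos": [7, 40, 0], "gripper": 0},
    {"twist": [0, 0, 0], "delta_pos": [7, 40, 0], "gripper": 0},
    {"twist": [0.005, -0.004, -0.017], "delta_pos": [5, 20, 0], "gripper": 0},
    {"twist": [0, 0, 0], "delta_pos": [0, 0, 0], "gripper": 0},
  ],
)

```text
clock: 2.65
tool_pos: [0.4101, 0.301, 0.2302]
ee_rot: [[-0.994, 0.11, 0.001], [0.11, 0.994, 0.002], [-0.001, 0.002, -1.0]]
ft_force: [-0.3, 0.1, -0.4]
width: 0.999
```

Run:
```python
from h import *
s=state();i=capture("wrist");cv2.imwrite("pics/w1.png",i);print(s["tool_pos"],s["ee_rot"],s["clock"])
print(proj("wrist",[[.4105,.2875,.06],[.4105,.2875,.014]],s))
```

```text
[0.41007871 0.30103902 0.23022536] [[-9.93898355e-01  1.10294455e-01  1.09261485e-03]
 [ 1.10296518e-01  9.93896607e-01  2.05232394e-03]
 [-8.59586245e-04  2.16031300e-03 -9.99997297e-01]] 2.65
[[310.42758558 178.82762576]
 [311.99300035 168.14164127]]
```

View pics/w1.png

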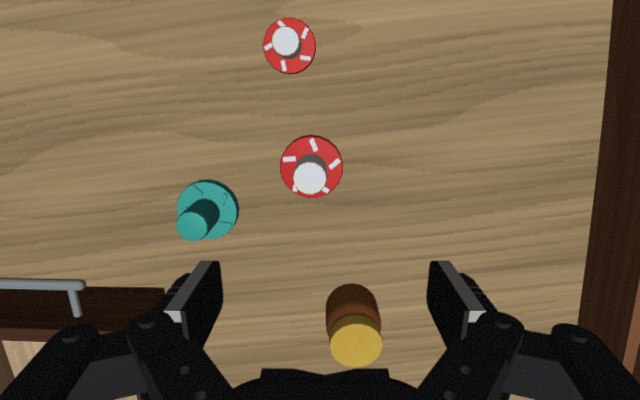

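The wrist view shows the red stamp's grip top at (310,179). My position estimate predicts (310.4,178.8), so it holds. Next I descend.

Call:
move_arm(
  commands=[
    {"twist": [0, 0, 0], "delta_pos": [-2, -13, 10], "gripper": 0},
    {"twist": [0.002, 0.001, 0], "delta_pos": [0, 0, 35], "gripper": 0},
    {"twist": [0, 0, 0], "delta_pos": [0, 0, 35], "gripper": 0},
    {"twist": [0, 0, 0], "delta_pos": [0, 0, 35], "gripper": 0},
    {"twist": [0, 0, 0], "delta_pos": [0, 0, 30], "gripper": 0},
    {"twist": [0, 0, 0], "delta_pos": [0, 0, 10], "gripper": 0},
    {"twist": [0, 0, 0], "delta_pos": [0, 0, 0], "gripper": 0},
  ],
)

```text
clock: 3.4
tool_pos: [0.4106, 0.2759, 0.0702]
ee_rot: [[-0.993, 0.119, -0.0], [0.119, 0.993, 0.002], [0.0, 0.002, -1.0]]
ft_force: [0.4, 0.1, -0.4]
width: 1.003
```

Call:
move_arm(
  commands=[
    {"twist": [0.002, 0, 0], "delta_pos": [0, 11.5, 0], "gripper": 0},
    {"twist": [0, 0, 0], "delta_pos": [0, 0, 0], "gripper": 0},
    {"twist": [0, 0, 0], "delta_pos": [0, 0, 0], "gripper": 0},
  ],
)

```text
clock: 3.7
tool_pos: [0.4136, 0.2882, 0.0734]
ee_rot: [[-0.993, 0.12, 0.002], [0.12, 0.993, 0.003], [-0.002, 0.003, -1.0]]
ft_force: [0.2, -0.5, -0.9]
width: 0.997
```

Run:
```python
from h import *
s=state();cv2.imwrite("pics/w2.png",capture("wrist"));print(s["tool_pos"],s["ee_rot"],s["clock"])
print(proj("wrist",[[.4105,.2875,.06],[.4105,.2875,.014]],s))
```

```text
[0.41364217 0.28819294 0.07342429] [[-0.992773    0.11998432  0.00235055]
 [ 0.11999099  0.99277063  0.00293757]
 [-0.00198109  0.00319838 -0.99999292]] 3.7
[[324.42152642 246.92956836]
 [324.14204028 214.69982684]]
```

View pics/w2.png

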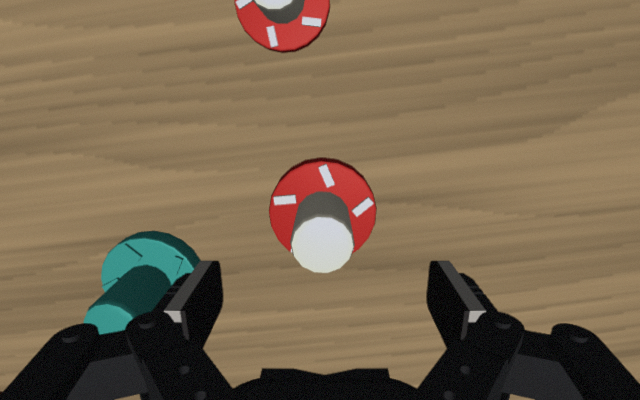

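Call:
move_arm(
  commands=[
    {"twist": [0.003, 0.002, 0], "delta_pos": [4, -2, 15], "gripper": 0},
    {"twist": [0, 0, 0], "delta_pos": [0, 0, 15], "gripper": 0},
    {"twist": [0, 0, 0], "delta_pos": [0, 0, 15], "gripper": 0},
    {"twist": [0, 0, 0], "delta_pos": [0, 0, 3], "gripper": 0},
    {"twist": [0, 0, 0], "delta_pos": [0, 0, 0], "gripper": 0},
  ],
)

```text
clock: 4.25
tool_pos: [0.4114, 0.2901, 0.0288]
ee_rot: [[-0.993, 0.118, 0.006], [0.118, 0.993, 0.008], [-0.005, 0.009, -1.0]]
ft_force: [0.3, -0.5, -0.6]
width: 1.004
```

Call:
move_arm(
  commands=[
    {"twist": [0.009, 0.005, 0], "delta_pos": [2, -3, 3], "gripper": 0},
    {"twist": [0, 0, 0], "delta_pos": [0, 0, 0], "gripper": 0},
    {"twist": [0, 0, 0], "delta_pos": [0, 0, 0], "gripper": 0},
  ],
)

```text
clock: 4.55
tool_pos: [0.4096, 0.2882, 0.0275]
ee_rot: [[-0.993, 0.118, 0.001], [0.118, 0.993, 0.001], [-0.001, 0.002, -1.0]]
ft_force: [-0.6, -0.4, -0.5]
width: 1.0
```

Call:
move_arm(
  commands=[
    {"twist": [0, 0, 0], "delta_pos": [0, -1.5, 4], "gripper": 0},
    {"twist": [0, 0, 0], "delta_pos": [0, 0, 0], "gripper": 0.3},
    {"twist": [0, 0, 0], "delta_pos": [0, 0, 0], "gripper": 0.5},
    {"twist": [0, 0, 0], "delta_pos": [0, 0, 0], "gripper": 0.9},
    {"twist": [0, 0, 0], "delta_pos": [0, 0, 0], "gripper": 0.9},
    {"twist": [0, 0, 0], "delta_pos": [0, 0, 0], "gripper": 0.9},
    {"twist": [0, 0, 0], "delta_pos": [0, 0, 0], "gripper": 0.9},
    {"twist": [0, 0, 0], "delta_pos": [0, 0, 0], "gripper": 0.9},
  ],
  grip_force=40,
)

```text
clock: 5.35
tool_pos: [0.4098, 0.287, 0.0242]
ee_rot: [[-0.993, 0.117, 0.002], [0.117, 0.993, 0.003], [-0.002, 0.003, -1.0]]
ft_force: [-0.4, -0.8, 1.0]
width: 0.362
```

Call:
move_arm(
  commands=[
    {"twist": [0.003, 0.002, 0], "delta_pos": [0, 0, -10], "gripper": 0.9},
    {"twist": [0, 0, 0], "delta_pos": [0, 0, -25], "gripper": 0.9},
    {"twist": [0, 0, 0], "delta_pos": [0, 0, -35], "gripper": 0.9},
    {"twist": [0, 0, 0], "delta_pos": [0, 0, -35], "gripper": 0.9},
    {"twist": [0, 0, 0], "delta_pos": [0, 0, -35], "gripper": 0.9},
    {"twist": [0, 0, 0], "delta_pos": [0, 0, -15], "gripper": 0.9},
    {"twist": [0, 0, 0], "delta_pos": [0, 0, -5], "gripper": 0.9},
    {"twist": [0, 0, 0], "delta_pos": [0, 0, 0], "gripper": 0.9},
  ],
)

```text
clock: 6.15
tool_pos: [0.4084, 0.2852, 0.1877]
ee_rot: [[-0.993, 0.119, -0.005], [0.119, 0.993, -0.005], [0.004, -0.005, -1.0]]
ft_force: [-0.6, -0.1, -0.9]
width: 0.363
```

Run:
```python
from h import *
s=state();a=capture("wrist");b=capture("side");cv2.imwrite("pics/w3.png",np.vstack([a[150:],b[150:]]));print(s["tool_pos"],s["ft_force"],s["clock"])
# drawer pose model
x=np.array([.993,-.117,0])/np.hypot(.993,.117)
F=np.array([.5177,-.0158,0])
for d in (85,93): print(F+x*d/1000)
```

```text
[0.40836667 0.28524022 0.18770205] [-0.63899334 -0.07881357 -0.89266165] 6.15
[ 0.60211606 -0.0257463   0.        ]
[ 0.6100611  -0.02668243  0.        ]
```

View pics/w3.png

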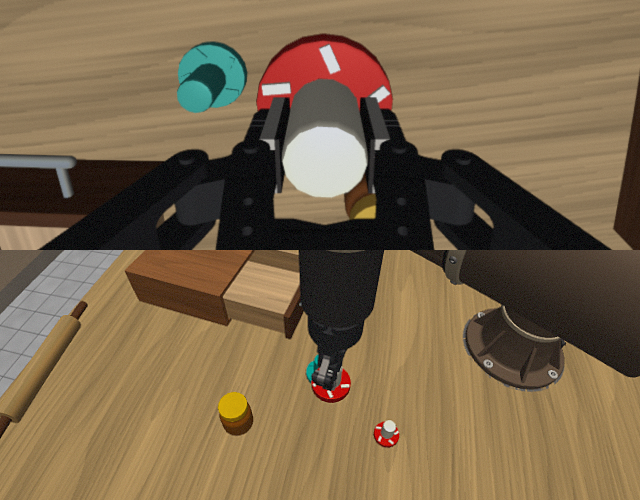

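Call:
move_arm(
  commands=[
    {"twist": [-0.005, -0.004, 0], "delta_pos": [-15, -20, 0], "gripper": 0.9},
    {"twist": [0, 0, 0], "delta_pos": [-25, -30, 0], "gripper": 0.9},
    {"twist": [0, 0, 0], "delta_pos": [-25, -30, 0], "gripper": 0.9},
    {"twist": [0, 0, 0], "delta_pos": [-25, -30, 0], "gripper": 0.9},
    {"twist": [0, 0, 0], "delta_pos": [-25, -30, 0], "gripper": 0.9},
    {"twist": [0, 0, 0], "delta_pos": [-25, -30, 0], "gripper": 0.9},
    {"twist": [0, 0, 0], "delta_pos": [-25, -30, 0], "gripper": 0.9},
    {"twist": [0, 0, 0], "delta_pos": [-20, -25, 0], "gripper": 0.9},
    {"twist": [0, 0, 0], "delta_pos": [-10, -12, 0], "gripper": 0.9},
    {"twist": [0, 0, 0], "delta_pos": [0, 0, 0], "gripper": 0.9},
    {"twist": [0, 0, 0], "delta_pos": [0, 0, 0], "gripper": 0.9},
  ],
)

```text
clock: 7.35
tool_pos: [0.5724, 0.0132, 0.1674]
ee_rot: [[-0.993, 0.117, -0.028], [0.118, 0.993, -0.015], [0.026, -0.018, -0.999]]
ft_force: [-0.5, -0.1, -1.8]
width: 0.361
```

Call:
move_arm(
  commands=[
    {"twist": [-0.01, -0.014, 0], "delta_pos": [-10, -10, -4], "gripper": 0.9},
    {"twist": [-0.008, -0.012, 0], "delta_pos": [-10, -12, -4], "gripper": 0.9},
    {"twist": [0, 0, 0], "delta_pos": [-10, -10, 0], "gripper": 0.9},
    {"twist": [0, 0, 0], "delta_pos": [-3, -3, 0], "gripper": 0.9},
    {"twist": [0, 0, 0], "delta_pos": [0, 0, 0], "gripper": 0.9},
  ],
)

```text
clock: 7.85
tool_pos: [0.6024, -0.0264, 0.1748]
ee_rot: [[-0.993, 0.114, 0.0], [0.114, 0.993, 0.001], [-0.0, 0.001, -1.0]]
ft_force: [0.8, -0.3, -2.3]
width: 0.365
```

Run:
```python
from h import *
s=state();a=capture("scene");b=capture("side");w=capture("wrist");cv2.imwrite("pics/w4.png",np.vstack([np.hstack([cv2.resize(i[120:270,u:u+200],(400,300)) for i,u in((a,200),(b,170))]),cv2.resize(w[:,:],(480,300))[:, :480] if 0 else np.hstack([cv2.resize(w,(480,300)),np.zeros((300,320,3),np.uint8)])]));print(s["tool_pos"],s["ee_rot"],s["ft_force"],s["clock"])
```

```text
[ 0.60236243 -0.02643698  0.17476537] [[-9.93425798e-01  1.14477334e-01  3.50661890e-04]
 [ 1.14477533e-01  9.93425647e-01  6.14814416e-04]
 [-2.77974200e-04  6.50915411e-04 -9.99999750e-01]] [ 0.77719034 -0.32755986 -2.26434809] 7.85
```

View pics/w4.png

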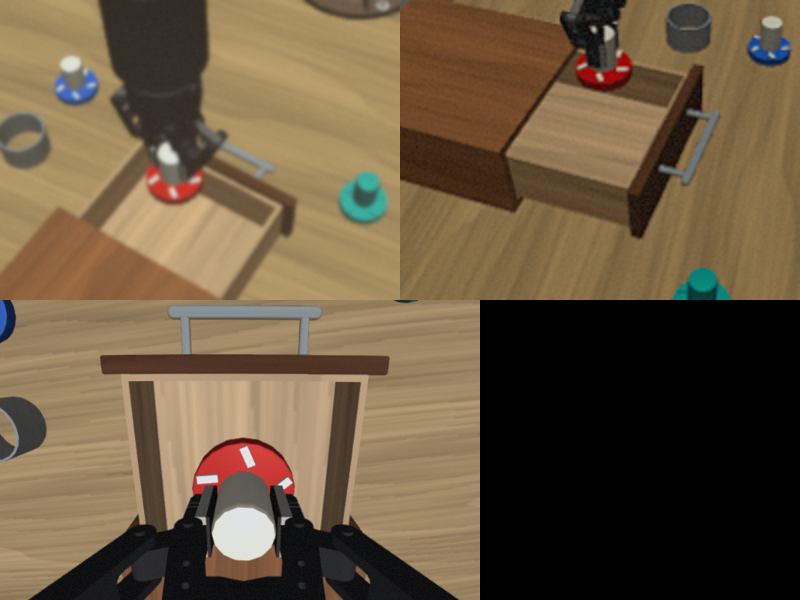

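Run:
```python
from h import *
s=state()
for uv in [(134,76),(519,76)]: print(atz("wrist",uv,.095,s))
for uv in [(227,16),(427,16)]: print("h",atz("wrist",uv,.071,s))
```

```text
[ 0.50441472 -0.13154603  0.095     ]
[0.53062864 0.09991695 0.095     ]
h [ 0.47374046 -0.07470256  0.071     ]
h [0.488063   0.05208108 0.071     ]
```

Call:
move_arm(
  commands=[
    {"twist": [0, 0, 0], "delta_pos": [0, 0, 15], "gripper": 0.9},
    {"twist": [0, 0, 0], "delta_pos": [0, 0, 25], "gripper": 0.9},
    {"twist": [0, 0, 0], "delta_pos": [0, 0, 25], "gripper": 0.9},
    {"twist": [0, 0, 0], "delta_pos": [0, 0, 15], "gripper": 0.9},
    {"twist": [0, 0, 0], "delta_pos": [0, 0, 5], "gripper": 0.9},
    {"twist": [0, 0, 0], "delta_pos": [0, 0, 0], "gripper": 0.9},
  ],
)

```text
clock: 8.6
tool_pos: [0.6019, -0.0231, 0.0887]
ee_rot: [[-0.994, 0.111, 0.003], [0.111, 0.994, 0.001], [-0.003, 0.002, -1.0]]
ft_force: [-0.9, -0.4, -1.2]
width: 0.363
```

Call:
move_arm(
  commands=[
    {"twist": [0.001, 0.003, 0], "delta_pos": [0, -2, 15], "gripper": 0.9},
    {"twist": [0, 0, 0], "delta_pos": [0, 0, 12], "gripper": 0.9},
    {"twist": [0, 0, 0], "delta_pos": [0, 0, 6], "gripper": 0.9},
    {"twist": [0, 0, 0], "delta_pos": [0, 0, 0], "gripper": 0.9},
    {"twist": [0, 0, 0], "delta_pos": [0, 0, 0], "gripper": 0.9},
  ],
)

```text
clock: 9.1
tool_pos: [0.6031, -0.0247, 0.0549]
ee_rot: [[-0.994, 0.11, 0.003], [0.11, 0.994, 0.001], [-0.002, 0.001, -1.0]]
ft_force: [-0.9, 0.6, -0.7]
width: 0.365
```

Call:
move_arm(
  commands=[
    {"twist": [0.001, 0.003, 0], "delta_pos": [0, 0, 3], "gripper": 0.9},
    {"twist": [0, 0, 0], "delta_pos": [0, 0, 3], "gripper": 0.9},
    {"twist": [0, 0, 0], "delta_pos": [0, 0, 1.5], "gripper": 0.9},
    {"twist": [0, 0, 0], "delta_pos": [0, 0, 0], "gripper": 0.9},
  ],
)

```text
clock: 9.5
tool_pos: [0.6038, -0.0246, 0.0479]
ee_rot: [[-0.994, 0.11, 0.001], [0.11, 0.994, 0.001], [-0.001, 0.001, -1.0]]
ft_force: [1.0, 0.2, -2.6]
width: 0.361
```

Call:
move_arm(
  commands=[
    {"twist": [0, 0, 0], "delta_pos": [0, 0, 1.5], "gripper": 0.9},
    {"twist": [0, 0, 0], "delta_pos": [0, 0, 1], "gripper": 0.9},
    {"twist": [0, 0, 0], "delta_pos": [0, 0, 0], "gripper": 0.9},
  ],
)

```text
clock: 9.8
tool_pos: [0.6047, -0.0245, 0.0463]
ee_rot: [[-0.994, 0.109, 0.003], [0.109, 0.994, 0.001], [-0.003, 0.001, -1.0]]
ft_force: [-1.1, -0.2, -2.0]
width: 0.361
```

Call:
move_arm(
  commands=[
    {"twist": [0, 0, 0], "delta_pos": [0, 0, 2], "gripper": 0.9},
    {"twist": [0, 0, 0], "delta_pos": [0, 0, 0], "gripper": 0.9},
  ],
)

```text
clock: 10.0
tool_pos: [0.6068, -0.0247, 0.0466]
ee_rot: [[-0.994, 0.108, 0.007], [0.108, 0.994, 0.0], [-0.007, 0.001, -1.0]]
ft_force: [-0.2, -0.3, -2.2]
width: 0.365
```

Call:
move_arm(
  commands=[
    {"twist": [0, 0.007, 0], "delta_pos": [3, 0, 3], "gripper": 0.9},
    {"twist": [0, 0, 0], "delta_pos": [0, 0, 1], "gripper": 0.9},
    {"twist": [0, 0, 0], "delta_pos": [0, 0, 0], "gripper": 0.9},
  ],
)

```text
clock: 10.3
tool_pos: [0.607, -0.0246, 0.0463]
ee_rot: [[-0.994, 0.106, 0.007], [0.106, 0.994, 0.001], [-0.007, 0.002, -1.0]]
ft_force: [-0.1, 0.4, -0.9]
width: 0.363
```

Run:
```python
from h import *
s=state();a=capture("scene");b=capture("side");cv2.imwrite("pics/w5.png",np.hstack([cv2.resize(i[y:y+100,u:u+100],(400,400),interpolation=2) for i,u,y in((a,240,160),(b,230,130))]));print(s["tool_pos"],s["ft_force"],s["wrist_torque"],s["clock"])
```

```text
[ 0.60700272 -0.02456483  0.04629366] [-0.11523232  0.4146913  -0.8693653 ] [-0.0184224   0.08416702  0.04285619] 10.3
```

View pics/w5.png

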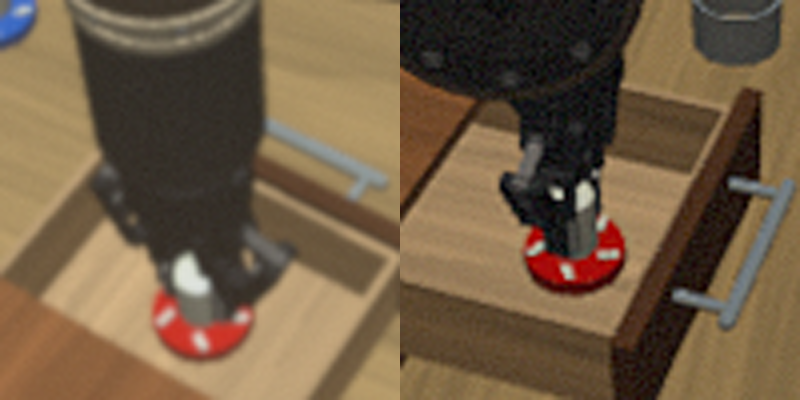

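Run:
```python
from h import *
s=state();print(s["joint_positions"],s["tau"],s["ft_force"],s["tool_pos"])
```

```text
[ 1.61281404e+01  2.41758529e+01 -2.09236428e+01  9.34773820e-02
 -4.45068873e+01 -1.12284942e+02] [ 3.08413943e-01 -5.45793092e+01  2.12293106e+01  4.67851639e+00
  5.86953037e-02  2.40411711e-03] [ 0.29357785 -0.87914546  3.33323264] [ 0.6071219  -0.02454232  0.04618182]
```

Call:
move_arm(
  commands=[
    {"twist": [0, 0, 0], "delta_pos": [0, 0, 0], "gripper": 0.9},
    {"twist": [0, 0, 0], "delta_pos": [0, 0, 0], "gripper": 0.9},
  ],
)

```text
clock: 10.6
tool_pos: [0.6072, -0.0245, 0.0462]
ee_rot: [[-0.994, 0.106, 0.007], [0.106, 0.994, 0.001], [-0.007, 0.001, -1.0]]
ft_force: [0.8, -1.0, 4.2]
width: 0.36
```

The stamp is on the drawer floor: the TCP is at its expected height of 0.046 and there is about 4 N upward. Next I release and retreat.

Call:
move_arm(
  commands=[
    {"twist": [0, 0, 0], "delta_pos": [0, 0, 0], "gripper": 0.5},
    {"twist": [0, 0, 0], "delta_pos": [0, 0, 0], "gripper": 0.3},
    {"twist": [0, 0, 0], "delta_pos": [0, 0, 0], "gripper": 0},
    {"twist": [0, 0, 0], "delta_pos": [0, 0, 0], "gripper": 0},
    {"twist": [0, 0, 0], "delta_pos": [0, 0, 0], "gripper": 0},
    {"twist": [0, 0, 0], "delta_pos": [0, 0, 0], "gripper": 0},
  ],
)

```text
clock: 11.2
tool_pos: [0.606, -0.0244, 0.0446]
ee_rot: [[-0.994, 0.106, 0.004], [0.106, 0.994, 0.001], [-0.004, 0.001, -1.0]]
ft_force: [-0.9, -0.1, -0.3]
width: 1.001
```

Call:
move_arm(
  commands=[
    {"twist": [0, 0.004, 0], "delta_pos": [0, 0, -10], "gripper": 0},
    {"twist": [0, 0, 0], "delta_pos": [0, 0, -20], "gripper": 0},
    {"twist": [0, 0, 0], "delta_pos": [0, 0, -25], "gripper": 0},
    {"twist": [0, 0, 0], "delta_pos": [0, 0, -30], "gripper": 0},
    {"twist": [0, 0, 0], "delta_pos": [0, 0, -35], "gripper": 0},
    {"twist": [0, 0, 0], "delta_pos": [0, 0, -30], "gripper": 0},
    {"twist": [0, 0, 0], "delta_pos": [0, 0, 0], "gripper": 1},
  ],
)

```text
clock: 11.9
tool_pos: [0.6057, -0.0251, 0.2042]
ee_rot: [[-0.994, 0.106, -0.002], [0.106, 0.994, 0.0], [0.002, 0.0, -1.0]]
ft_force: [0.0, 0.5, -0.5]
width: 0.854
```

Run:
```python
from h import *
s=state();w=capture("wrist");b=capture("side");cv2.imwrite("pics/w6.png",np.vstack([cv2.resize(w,(480,300)),cv2.resize(b[100:250,130:370],(480,300))]));print(s["tool_pos"],s["ee_rot"],s["clock"])
```

```text
[ 0.60572932 -0.0251056   0.20418562] [[-9.94372534e-01  1.05928903e-01 -1.52664799e-03]
 [ 1.05928755e-01  9.94373706e-01  1.77291964e-04]
 [ 1.53683897e-03  1.45783379e-05 -9.99998819e-01]] 11.9
```

View pics/w6.png

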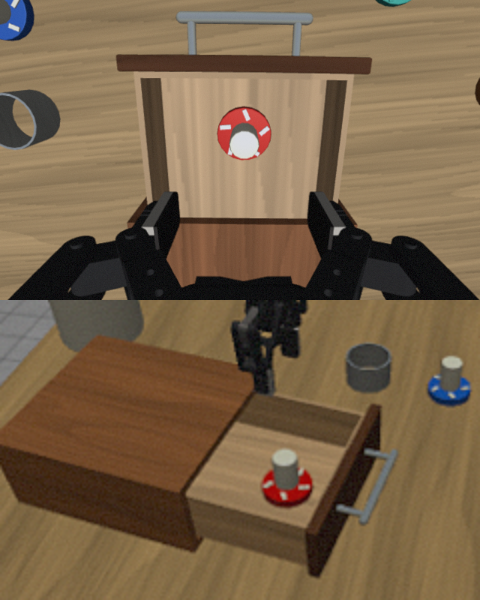

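Call:
move_arm(
  commands=[
    {"twist": [0, -0.002, 0.01], "delta_pos": [15, 0, 0], "gripper": 1},
    {"twist": [0, 0, 0], "delta_pos": [25, 0, 0], "gripper": 1},
    {"twist": [0, 0, 0], "delta_pos": [30, 0, 0], "gripper": 1},
    {"twist": [0, 0, 0], "delta_pos": [30, 0, 0], "gripper": 1},
    {"twist": [0, 0, 0], "delta_pos": [30, 0, 0], "gripper": 1},
    {"twist": [0, 0, 0], "delta_pos": [25, 0, 0], "gripper": 1},
    {"twist": [0, 0, 0], "delta_pos": [10, 0, 0], "gripper": 1},
    {"twist": [0, 0, 0], "delta_pos": [0, 0, 0], "gripper": 1},
    {"twist": [0, 0, 0], "delta_pos": [0, 0, 0], "gripper": 1},
  ],
)

```text
clock: 12.9
tool_pos: [0.429, -0.0071, 0.1931]
ee_rot: [[-0.993, 0.118, -0.021], [0.118, 0.993, -0.003], [0.02, -0.006, -1.0]]
ft_force: [0.6, 0.1, 0.6]
width: -0.001
```

Call:
move_arm(
  commands=[
    {"twist": [-0.005, -0.02, 0], "delta_pos": [0, 0, 10], "gripper": 1},
    {"twist": [0, 0, 0], "delta_pos": [2, 0, 25], "gripper": 1},
    {"twist": [0, 0, 0], "delta_pos": [0, 0, 30], "gripper": 1},
    {"twist": [0, 0, 0], "delta_pos": [0, 0, 30], "gripper": 1},
    {"twist": [0, 0, 0], "delta_pos": [0, 0, 15], "gripper": 1},
    {"twist": [0, 0, 0], "delta_pos": [0, 0, 0], "gripper": 1},
    {"twist": [0, 0, 0], "delta_pos": [0, 0, 0], "gripper": 1},
  ],
)

```text
clock: 13.6
tool_pos: [0.435, -0.0067, 0.0787]
ee_rot: [[-0.993, 0.119, 0.001], [0.119, 0.993, -0.003], [-0.001, -0.003, -1.0]]
ft_force: [0.2, 0.2, -0.4]
width: -0.002
```

Call:
move_arm(
  commands=[
    {"twist": [-0.003, 0, 0], "delta_pos": [2, 0, 15], "gripper": 1},
    {"twist": [0, 0, 0], "delta_pos": [0, 0, 8], "gripper": 1},
    {"twist": [0, 0, 0], "delta_pos": [0, 0, 0], "gripper": 1},
  ],
)

```text
clock: 13.9
tool_pos: [0.4363, -0.0057, 0.0572]
ee_rot: [[-0.993, 0.119, 0.005], [0.119, 0.993, 0.001], [-0.005, 0.002, -1.0]]
ft_force: [-0.6, -0.0, 0.2]
width: 0.004
```

Run:
```python
from h import *
s=state();w=capture("wrist");b=capture("side");cv2.imwrite("pics/w7.png",np.vstack([cv2.resize(w,(480,300)),cv2.resize(b[100:250,130:370],(480,300))]));print(s["tool_pos"],s["ee_rot"],s["clock"])
```

```text
[ 0.43627712 -0.00572735  0.05717622] [[-0.99286052  0.11917318  0.00507296]
 [ 0.11918073  0.99287184  0.00121158]
 [-0.00489241  0.00180753 -0.9999864 ]] 13.9
```

View pics/w7.png

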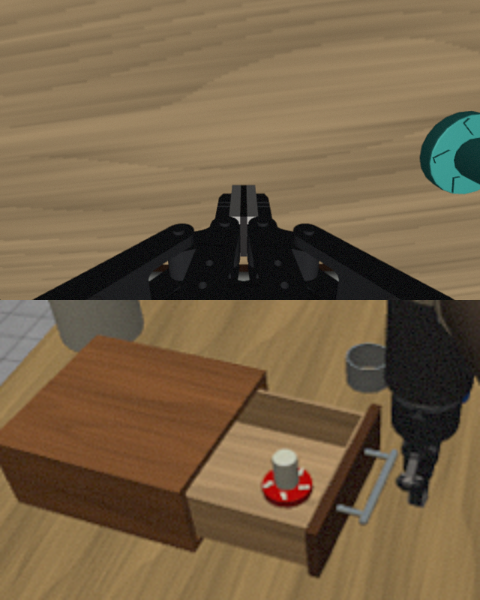

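Call:
move_arm(
  commands=[
    {"twist": [0.001, 0.004, 0], "delta_pos": [-8, 0, 0], "gripper": 1},
    {"twist": [0, 0, 0], "delta_pos": [-8, 0, 0], "gripper": 1},
    {"twist": [0, 0, 0], "delta_pos": [-6, 0, 0], "gripper": 1},
    {"twist": [0, 0, 0], "delta_pos": [-5, 0, 0], "gripper": 1},
    {"twist": [0, 0, 0], "delta_pos": [-5, 0, 0], "gripper": 1},
    {"twist": [0, 0, 0], "delta_pos": [-5, 0, 0], "gripper": 1},
    {"twist": [0, 0, 0], "delta_pos": [-6, 0, 0], "gripper": 1},
    {"twist": [0, 0, 0], "delta_pos": [-6, 0, 0], "gripper": 1},
    {"twist": [0, 0, 0], "delta_pos": [-6, 0, 0], "gripper": 1},
    {"twist": [0, 0, 0], "delta_pos": [-6, 0, 0], "gripper": 1},
  ],
)

```text
clock: 15.0
tool_pos: [0.503, -0.013, 0.06]
ee_rot: [[-0.993, 0.119, 0.004], [0.119, 0.993, 0.002], [-0.003, 0.002, -1.0]]
ft_force: [-1.5, -0.6, 1.2]
width: 0.001
```

Call:
move_arm(
  commands=[
    {"twist": [0, 0.003, 0], "delta_pos": [-7, 0, 1], "gripper": 1},
    {"twist": [0, 0, 0], "delta_pos": [-7, 0, 1], "gripper": 1},
    {"twist": [0, 0, 0], "delta_pos": [-7, 0, 0], "gripper": 1},
    {"twist": [0, 0, 0], "delta_pos": [-7, 0, 0], "gripper": 1},
    {"twist": [0, 0, 0], "delta_pos": [-7, 0, 0], "gripper": 1},
    {"twist": [0, 0, 0], "delta_pos": [-7, 0, 0], "gripper": 1},
    {"twist": [0, 0, 0], "delta_pos": [-7, 0, 0], "gripper": 1},
    {"twist": [0, 0, 0], "delta_pos": [-6, 0, 0], "gripper": 1},
    {"twist": [0, 0, 0], "delta_pos": [-4, 0, 0], "gripper": 1},
    {"twist": [0, 0, 0], "delta_pos": [0, 0, 0], "gripper": 1},
  ],
)

```text
clock: 16.0
tool_pos: [0.5679, -0.021, 0.0574]
ee_rot: [[-0.993, 0.119, 0.0], [0.119, 0.993, 0.002], [0.0, 0.002, -1.0]]
ft_force: [0.6, 0.5, -0.1]
width: -0.002
```

Run:
```python
from h import *
s=state();w=capture("scene");b=capture("side");cv2.imwrite("pics/w8.png",np.vstack([cv2.resize(w[130:280,170:410],(480,300)),cv2.resize(b[100:250,130:370],(480,300))]));print(s["tool_pos"],s["ee_rot"],s["clock"],s["ft_force"])
```

```text
[ 0.56793807 -0.02097821  0.05739625] [[-9.92926955e-01  1.18726630e-01  2.21699687e-04]
 [ 1.18726835e-01  9.92924913e-01  2.01398650e-03]
 [ 1.89826866e-05  2.02606318e-03 -9.99997947e-01]] 16.0 [ 0.55820471  0.48792552 -0.06002365]
```

View pics/w8.png

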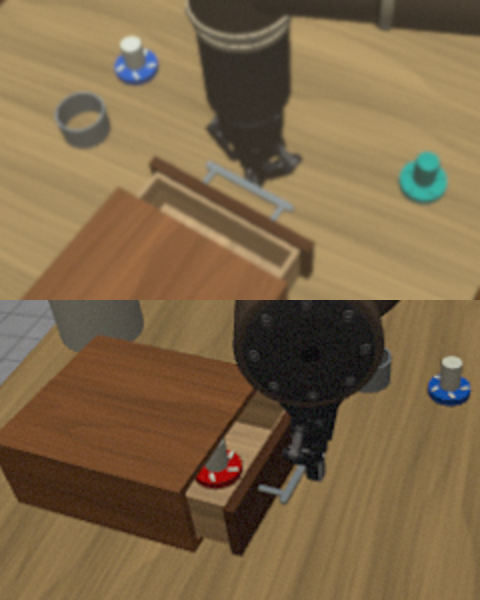

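Both views show the drawer about a third open with the stamp upright, its disc at about (218,468) in the lower side crop. I'll keep pushing gently until it stops.

Call:
move_arm(
  commands=[
    {"twist": [0, 0, 0], "delta_pos": [-5, 0, 0], "gripper": 1},
    {"twist": [0, 0, 0], "delta_pos": [-6, 0, 0], "gripper": 1},
    {"twist": [0, 0, 0], "delta_pos": [-6, 0, 0], "gripper": 1},
    {"twist": [0, 0, 0], "delta_pos": [-6, 0, 0], "gripper": 1},
    {"twist": [0, 0, 0], "delta_pos": [-5, 0, 0], "gripper": 1},
    {"twist": [0, 0, 0], "delta_pos": [-3, 0, 0], "gripper": 1},
    {"twist": [0, 0, 0], "delta_pos": [0, 0, 0], "gripper": 1},
  ],
)

```text
clock: 16.8
tool_pos: [0.6, -0.025, 0.0572]
ee_rot: [[-0.993, 0.119, -0.001], [0.119, 0.993, 0.002], [0.001, 0.002, -1.0]]
ft_force: [-0.5, -0.2, -0.5]
width: -0.002
```

Call:
move_arm(
  commands=[
    {"twist": [0, 0, 0], "delta_pos": [-4, 0, 0], "gripper": 1},
    {"twist": [0, 0, 0], "delta_pos": [-4, 0, 0], "gripper": 1},
    {"twist": [0, 0, 0], "delta_pos": [-3, 0, 0], "gripper": 1},
    {"twist": [0, 0, 0], "delta_pos": [-2, 0, 0], "gripper": 1},
    {"twist": [0, 0, 0], "delta_pos": [0, 0, 0], "gripper": 1},
  ],
)

```text
clock: 17.3
tool_pos: [0.6137, -0.0267, 0.0571]
ee_rot: [[-0.993, 0.119, -0.001], [0.119, 0.993, 0.002], [0.002, 0.002, -1.0]]
ft_force: [-0.6, 0.0, -0.9]
width: 0.004
```

Run:
```python
from h import *
s=state();w=capture("scene");b=capture("side");cv2.imwrite("pics/w9.png",np.vstack([cv2.resize(w[130:280,170:410],(480,300)),cv2.resize(b[100:250,130:370],(480,300))]));print(s["tool_pos"],s["clock"],s["ft_force"])
```

```text
[ 0.61374867 -0.02669727  0.05708989] 17.3 [-0.63903581  0.04114573 -0.94822153]
```

View pics/w9.png

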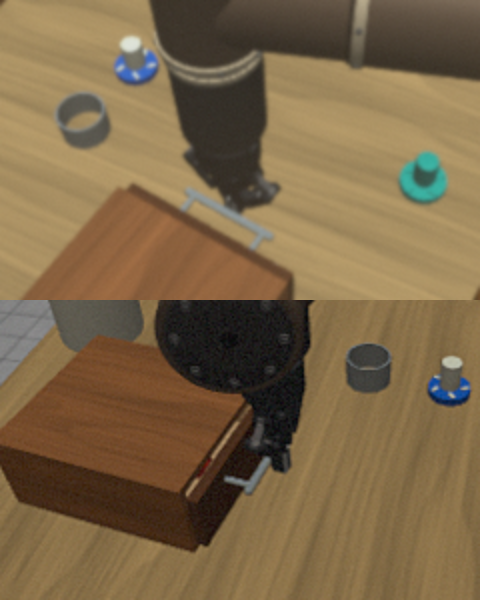

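Call:
move_arm(
  commands=[
    {"twist": [0, 0, 0], "delta_pos": [-3, 0, 0], "gripper": 1},
    {"twist": [0, 0, 0], "delta_pos": [-3, 0, 0], "gripper": 1},
    {"twist": [0, 0, 0], "delta_pos": [-2, 0, 0], "gripper": 1},
    {"twist": [0, 0, 0], "delta_pos": [0, 0, 0], "gripper": 1},
  ],
)

```text
clock: 17.8
tool_pos: [0.6177, -0.0276, 0.0565]
ee_rot: [[-0.993, 0.119, -0.009], [0.119, 0.993, 0.002], [0.009, 0.001, -1.0]]
ft_force: [0.2, -0.9, 0.9]
width: -0.006
```

Call:
move_arm(
  commands=[
    {"twist": [0, -0.009, 0], "delta_pos": [-3, 0, 0], "gripper": 1},
    {"twist": [0, 0, 0], "delta_pos": [-4, 0, 0], "gripper": 1},
  ],
)

```text
clock: 18.0
tool_pos: [0.6181, -0.0285, 0.0555]
ee_rot: [[-0.993, 0.121, -0.012], [0.121, 0.993, 0.0], [0.012, -0.001, -1.0]]
ft_force: [-18.1, 7.4, 12.7]
width: 0.003
```

Run:
```python
from h import *
s=state();b=capture("side");cv2.imwrite("pics/w10.png",cv2.resize(b[120:250,150:350],None,fx=4,fy=4,interpolation=2));print(s["tool_pos"],s["clock"],s["ft_force"])
```

```text
[ 0.61810253 -0.02845596  0.05548242] 18.0 [-18.12955663   7.41434648  12.71644159]
```

View pics/w10.png

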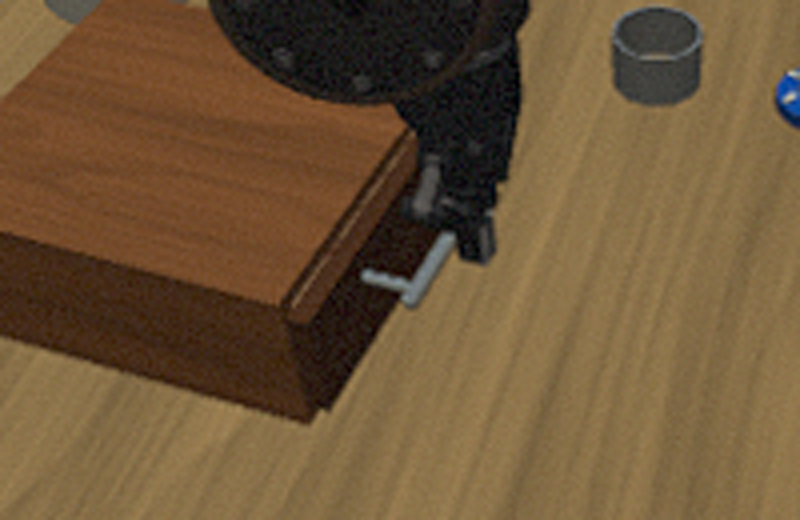

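Call:
move_arm(
  commands=[
    {"twist": [0, 0, 0], "delta_pos": [5, 0, 0], "gripper": 1},
    {"twist": [0, -0.012, 0], "delta_pos": [20, 0, 0], "gripper": 1},
    {"twist": [0, 0, 0], "delta_pos": [30, 0, 0], "gripper": 1},
    {"twist": [0, 0, 0], "delta_pos": [30, 0, 0], "gripper": 1},
    {"twist": [0, 0, 0], "delta_pos": [30, 0, 0], "gripper": 1},
    {"twist": [0, 0, 0], "delta_pos": [15, 0, 0], "gripper": 1},
    {"twist": [0, 0, 0], "delta_pos": [0, 0, 0], "gripper": 1},
  ],
)

```text
clock: 18.75
tool_pos: [0.4886, -0.0124, 0.0558]
ee_rot: [[-0.993, 0.12, 0.008], [0.12, 0.993, -0.0], [-0.008, 0.001, -1.0]]
ft_force: [-0.0, 0.4, 0.0]
width: 0.001
```

Run:
```python
from h import *
s=state();a=capture("scene");b=capture("side");cv2.imwrite("pics/w11a.png",cv2.resize(a[180:270,200:330],None,fx=6,fy=6,interpolation=2));cv2.imwrite("pics/w11b.png",cv2.resize(b[120:220,190:320],None,fx=6,fy=6,interpolation=2));print(s["tool_pos"],s["ee_rot"],s["clock"],s["ft_force"])
```

```text
[ 0.48855964 -0.01242501  0.05576638] [[-9.92695195e-01  1.20385303e-01  7.97678046e-03]
 [ 1.20387383e-01  9.92726966e-01 -2.20687986e-04]
 [-7.94533266e-03  7.41227820e-04 -9.99968161e-01]] 18.75 [-0.02846461  0.42131724  0.04970754]
```

View pics/w11a.png

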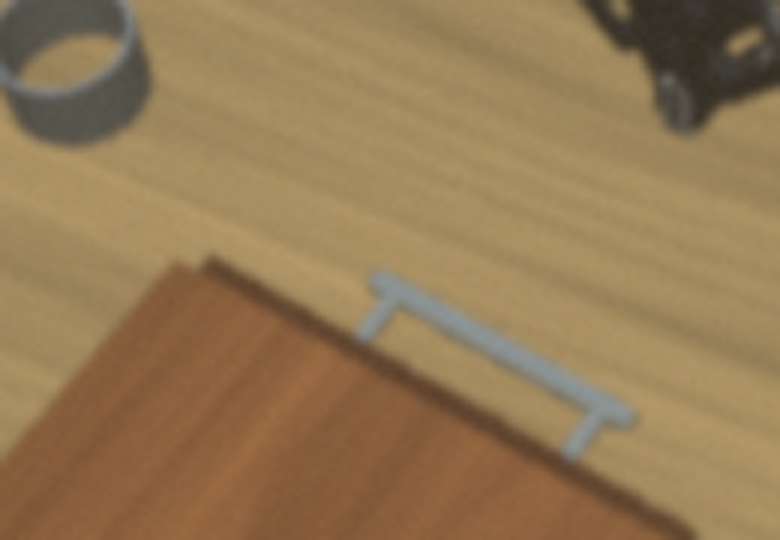

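View pics/w11b.png

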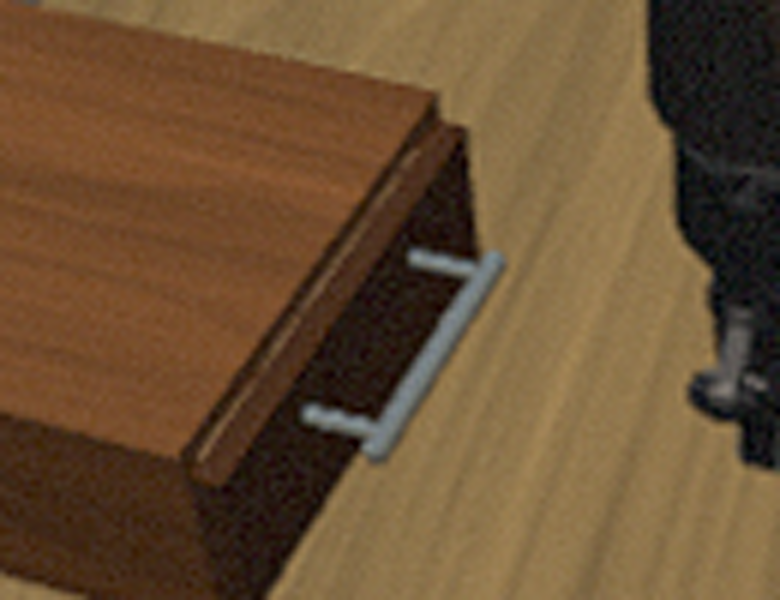

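Run:
```python
from h import *
S=lambda x,y:(200+(x+.5)/6-.5,180+(y+.5)/6-.5); D=lambda x,y:(190+(x+.5)/6-.5,120+(y+.5)/6-.5)
x=np.array([.993,-.117,0]);x/=np.linalg.norm(x)
hs=[]
for p,q in [(S(380,282),D(496,259)),(S(628,412),D(377,452))]:
    a,b=atz("scene",p,.071),atz("side",q,.071);print(a,b,a@x,b@x)
print("old scene", [np.array(v)@x for v in ([.47505,-.0707,0],[.48976,.05318,0])],"old side",[np.array(v)@x for v in ([.47198,-.0750,0],[.48682,.04716,0])])
# roof edge & front edges now
for z,L in((.109,[D(187,455),D(437,95)]),(.095,[D(210,485),D(465,128)])):
    for u in L: print(z,atz("side",u,z)@x, "side")
for u in [S(178,264)]: print("roof corner scene",atz("scene",u,.109)@x)
for u in [S(210,256),S(692,528)]: print("front outer scene",atz("scene",u,.095)@x)
c=camera_params("side");print(-c["R"].T@c["t"])
```

```text
[ 0.62803154 -0.08761683  0.071     ] [ 0.6252291 -0.0931819  0.071    ] 0.6339695392818367 0.6318375589824694
[0.63952574 0.03304604 0.071     ] [0.63886634 0.02982464 0.071     ] 0.6312653748015581 0.6309874614483649
old scene [np.float64(0.48005944190657956), np.float64(0.4801725267216607)] old side [np.float64(0.4775136983923326), np.float64(0.4779571564891488)]
0.109 0.6786450251246898 side
0.109 0.6809487054141832 side
0.095 0.6714755302686197 side
0.095 0.6678011831084745 side
roof corner scene 0.6854643192117242
front outer scene 0.6703777274634236
front outer scene 0.670265174599114
[0.37495854 0.59365393 0.70537963]
```

Triangulation says the handle moved about 153 mm, against an initial opening of about 151 mm, and the push ended on a hard stop. I'll lift and check the seam with the wrist camera.

Call:
move_arm(
  commands=[
    {"twist": [0, 0.008, 0], "delta_pos": [0, 0, -30], "gripper": 1},
    {"twist": [0, 0, 0], "delta_pos": [0, 0, -40], "gripper": 1},
    {"twist": [0, 0, 0], "delta_pos": [0, 0, -45], "gripper": 1},
    {"twist": [0, 0, 0], "delta_pos": [-20, 0, -40], "gripper": 1},
    {"twist": [0, 0, 0], "delta_pos": [-40, 0, 0], "gripper": 1},
    {"twist": [0, 0, 0], "delta_pos": [-40, 0, 0], "gripper": 1},
    {"twist": [0, 0, 0], "delta_pos": [-40, 0, 0], "gripper": 1},
    {"twist": [0, 0, 0], "delta_pos": [-40, 0, 0], "gripper": 1},
    {"twist": [0, 0, 0], "delta_pos": [-20, 0, 0], "gripper": 1},
    {"twist": [0, 0, 0], "delta_pos": [0, 0, 0], "gripper": 1},
    {"twist": [0, 0, 0], "delta_pos": [0, 0, 0], "gripper": 1},
  ],
)

```text
clock: 19.95
tool_pos: [0.711, -0.0408, 0.22]
ee_rot: [[-0.992, 0.122, 0.013], [0.122, 0.993, -0.001], [-0.013, 0.001, -1.0]]
ft_force: [-0.7, 0.5, 0.1]
width: 0.001
```

Run:
```python
from h import *
s=state();w=capture("wrist");cv2.imwrite("pics/w12.png",w);print(s["tool_pos"],s["ee_rot"],s["clock"])
```

```text
[ 0.71096009 -0.04075544  0.22003143] [[-9.92456657e-01  1.21862651e-01  1.33894557e-02]
 [ 1.21861525e-01  9.92546701e-01 -9.03012518e-04]
 [-1.33997035e-02  7.35458701e-04 -9.99909949e-01]] 19.95
```

View pics/w12.png

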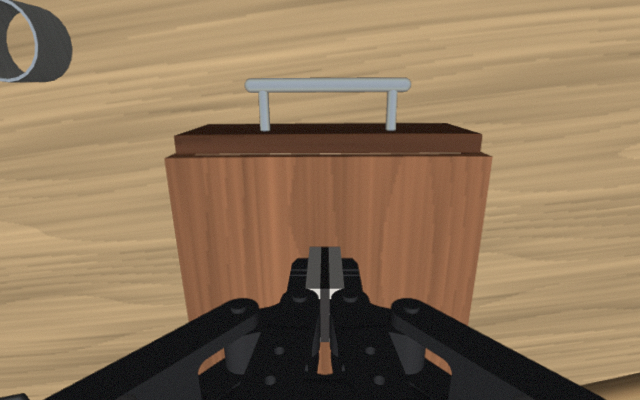

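Run:
```python
from h import *
s=state();i=cv2.imread("pics/w12.png")
print([tuple(i[r,330]) for r in range(126,166)])
x=np.array([.993,-.117,0]);x/=np.linalg.norm(x)
for r,z in((134,.095),(152,.095),(153,.095),(155,.109),(156.5,.109),(85,.071)): print(r,z,(atz("wrist",(330,r),z,s)@x).round(4))
cv2.imwrite("pics/w12z.png",cv2.resize(i[115:170,260:390],None,fx=6,fy=6,interpolation=0))
```

```text
[(np.uint8(5), np.uint8(20), np.uint8(35)), (np.uint8(10), np.uint8(21), np.uint8(35)), (np.uint8(22), np.uint8(29), np.uint8(42)), (np.uint8(19), np.uint8(25), np.uint8(41)), (np.uint8(12), np.uint8(24), np.uint8(38)), (np.uint8(15), np.uint8(23), np.uint8(39)), (np.uint8(12), np.uint8(17), np.uint8(38)), (np.uint8(20), np.uint8(30), np.uint8(48)), (np.uint8(34), np.uint8(50), np.uint8(77)), (np.uint8(43), np.uint8(60), np.uint8(88)), (np.uint8(43), np.uint8(59), np.uint8(88)), (np.uint8(43), np.uint8(61), np.uint8(90)), (np.uint8(44), np.uint8(61), np.uint8(92)), (np.uint8(40), np.uint8(55), np.uint8(86)), (np.uint8(45), np.uint8(61), np.uint8(91)), (np.uint8(43), np.uint8(58), np.uint8(91)), (np.uint8(45), np.uint8(63), np.uint8(90)), (np.uint8(36), np.uint8(53), np.uint8(85)), (np.uint8(39), np.uint8(54), np.uint8(86)), (np.uint8(46), np.uint8(61), np.uint8(89)), (np.uint8(43), np.uint8(57), np.uint8(86)), (np.uint8(42), np.uint8(58), np.uint8(87)), (np.uint8(46), np.uint8(60), np.uint8(90)), (np.uint8(40), np.uint8(55), np.uint8(87)), (np.uint8(41), np.uint8(58), np.uint8(88)), (np.uint8(41), np.uint8(58), np.uint8(88)), (np.uint8(51), np.uint8(67), np.uint8(97)), (np.uint8(94), np.uint8(119), np.uint8(146)), (np.uint8(68), np.uint8(86), np.uint8(113)), (np.uint8(37), np.uint8(50), np.uint8(73)), (np.uint8(41), np.uint8(58), np.uint8(86)), (np.uint8(66), np.uint8(91), np.uint8(133)), (np.uint8(73), np.uint8(102), np.uint8(148)), (np.uint8(74), np.uint8(103), np.uint8(149)), (np.uint8(72), np.uint8(102), np.uint8(146)), (np.uint8(72), np.uint8(100), np.uint8(146)), (np.uint8(70), np.uint8(99), np.uint8(146)), (np.uint8(68), np.uint8(97), np.uint8(144)), (np.uint8(71), np.uint8(99), np.uint8(147)), (np.uint8(71), np.uint8(98), np.uint8(145))]
134 0.095 0.668
152 0.095 0.6817
153 0.095 0.6824
155 0.109 0.6813
156.5 0.109 0.6824
85 0.071 0.6328
```

View pics/w12z.png

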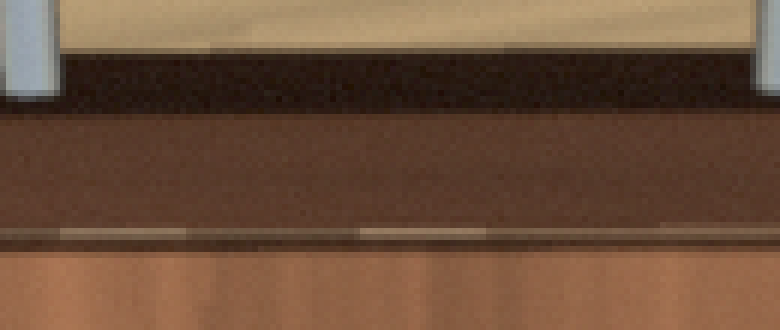

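The front's inner edge and the roof edge coincide at 0.682 m along the drawer axis, so it is shut to within about 1 mm. I'll check that the bystanders have not moved, then hand in.

Run:
```python
from h import *
b=capture("side");a=capture("scene")
for n,i in(("scene",a),("side",b)):
    o=cv2.imread(f"pics/a_{n}.png")
    for nm,p in {"scene":{"blue":(238,158),"cutter":(211,189),"jar":(423,280),"turq":(382,219),"small":(436,191)},"side":{"blue":(355,141),"cutter":(314,134),"jar":(235,314),"turq":(320,268),"small":(387,332)}}[n].items():
        x,y=p;w=slice(y-16,y+17),slice(x-16,x+17);print(n,nm,cv2.absdiff(i[w],o[w]).mean().round(1))
s=state();print(s["clock"],s["ft_force"],abs(s["qvel"]).max()); print(hand_in())
```

```text
scene blue 79.5
scene cutter 25.0
scene jar 13.9
scene turq 15.2
scene small 15.8
side blue 8.0
side cutter 7.0
side jar 6.8
side turq 6.6
side small 8.4
20.1 [-0.44704255 -0.69126703  1.10286895] 0.9862794681876482
the job is handed in; nothing more can be done
None
```

The larger red stamp is in the drawer, the drawer is shut, and the job is handed in at 20.1 s. I gripped the stamp by its white grip, set it down on the drawer floor about 89 mm behind the front, and let go. I then pushed the drawer shut on its handle with closed fingers and moved clear.

**Drawer:** in the wrist picture its front's inner edge and the roof edge agree to within about 1 mm. The handle moved about 153 mm, against about 151 mm initially open. The push ended on a stop, with a last force reading of about 18 N sideways and 13 N upward.

**Stamp:** it was upright after release and still upright at about one third open. It can't be seen once the drawer is shut, so its final stance is inferred from the slow push.

**Bystanders:** the blue stamp, cutter ring, jar and look-alikes are unchanged in the side view. In the scene view all five differed more, by 14 to 25 levels and the blue stamp by 79. I took that to be the arm in the way, plus lighting and noise, but did not look at that last picture.

**Robot:** the wrist force at hand-in was about 1 N, within noise. In the last picture the gripper was about 0.1 m above the unit, touching nothing.

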